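Clamp the basket base in the drilling jig

ROBOT

A 6-joint arm with a two-finger parallel gripper is mounted at the origin on the work surface. World frame = base frame: x ahead of the robot, y to its left, z up, the work surface at z = 0. Lengths are in m, angles in rad, forces in N, time in s.
With the tool pointing down it reaches from about 0.425 to 0.95 m from the base axis. Payload 3.5 kg.
Tool frame: the origin (TCP) lies between the finger pads; the fingertips stand 8 mm ahead of it and the grasp point (between the pads) lies 11 mm behind it; z points along the fingers, y is the line along which they close (so a half turn about z gives the same grasp; the last joint's range is limited). The gripper opens to 85 mm and grips with 20 to 120 N. Pads are 22 mm wide; open, the fingers measure 114 mm over their backs; the gripper's body (76 mm by 85 mm) begins 54 mm behind the grasp point. The pads swing forward as they close: fully open they stand 13 mm farther back than shut.
Start: joints at [-1.307, 0.286, 1.577, -0, 1.279, -0.15], TCP at [0.271, -0.618, 0.239] pointing down, gripper open.
Joint ranges: [-2.77, 2.77], [-0.9, 2.22], [0.21, 2.48], [-1.53, 4.67], [0.24, 2.81], [-2.84, 2.84]. Speed limits (rad/s): [2.79, 2.79, 3.14, 3.14, 3.14, 3.14].

INTERFACE

Orientations are given as a 3x3 rotation matrix whose columns are the frame's x, y, z axes.
In Python, from rig import readout, cams, job, finder gives the robot as it stands.
- The arm moves only by the tool jog_arm, never from a script. Its argument "increments" is a list of rows, each a list of 2 entries, a list of its own where there are three numbers: the shift along the world's x, y, z in units of 40 mm (1.0 is 40 mm), then the turn about the world's z in units of 5 degrees (1.0 is 5 degrees). In form: [[[dx, dy, dz], turn], ...]. A call has 1 to 20 rows; each row is the pose to reach, as a shift and turn from the pose commanded when the call began; what a row does not reach only later rows make up. A row lasts 1/12 s, in which the tool goes at most 41.7 mm and 7.16 degrees, less where a joint would pass 70% of its speed; a pose out of reach is approached as far as the arm can. A call with a gripper value outside its range is refused whole. "gripper" is the finger opening in mm, from 0 to 85.4, set as the call begins (left out, the last holds). The fingers move at their own pace and stop on an object; the grip force is fixed at half the most. Time passes only in rows, so rows that repeat a pose let the fingers close. It gives the time, the measured TCP pose, the force, the opening and the grip force at its end, in the units of the state.
- readout.get_obs(): the state, without advancing time (a new reading comes with each control period).
- cams.get_image(name): name is "scene" or "top" or "wrist"; returns (picture, depth): 480x640x3 uint8, red, green, blue; 480x640 float32, m along the optical axis (not along the pixel's ray), 0 where there is no reading.
- cams.get_calibration(name): a dict with "camera_matrix" (3x3 intrinsics, pixels), "origin" and "attitude" of the camera in the world. Camera axes: x right, y up, looking along -z (the intrinsics and any distortion apply to the point x, -y, -z); pixel columns grow to the right and rows downward; lengths in m; the calibration is good to about 2 mm. The wrist camera is an equidistant fisheye: a pixel r from the principal point sees the ray r / f radians off the axis. A picture is of the moment at which its call begins: read the wrist's pose just before it. get_calibration takes no time and is no camera call; for the wrist camera it gives the pose at the moment of the call.
- job.job_done(): hands the job in; it is judged then, once.
Trained networks look in the newest picture that a camera, given by its name, has taken for a name from the list of things; names that differ only in an ending like _2 or _b are one class to them, and where a whole thing is asked for, a point or a joint stands for the part that bears it (a point fixed in the world has none). Each returns a list of dicts, best first, with "confidence" (0 to 1); they miss things now and then, are a little off and sometimes report something else, mostly with a low value. They report only what shows in the picture. A call takes as long as a camera call.
- finder.boxes_of(query, camera): "box" ([left, top, right, bottom] in pixels, round what is visible of it).
- finder.masks_of(query, camera): "pixels" (480x640 bool, what is visible of it) and "box" ([left, top, right, bottom] in pixels, round what is visible of it).
- finder.pinpoint(query, camera): "xy" ([column, row] in pixels: a listed point, or the origin of a listed thing).
The state is a dict: "t": time; "joint_positions": joint angles; "dq": joint speeds; "effort": joint torques, N m; "ee_pos": TCP position; "eef_rot": TCP orientation; "force": force on the tool from outside, world axes, zero at the start; "ft_torque": the same for the moment, N m; "grip_width": finger opening in m; "finger_force": force on a finger pad.
Only numpy, scipy, OpenCV 4.12 (cv2) and the standard library are available. Lean on these libraries where they do the work, as an engineer would, in place of code of your own. Each camera call takes 0.05 s, during which the arm holds its last target. There are 200 camera calls.

TASK

Get the rectangular plywood basket base ready for drilling: without picking it up, push it across the jig board until it sits flat and square against both the long back fence and the end stop, and push the cam lever all the way round so that it is clamped there. Leave the other things on the bench and on the jig where they are.

Things in the scene. Friction and masses are not known exactly. Their poses are not given: they have to be found in the camera images.
- jig: Drilling jig fixed to the bench: dark board 280 (x) x 440 (y) x 18 mm. Origin: centre of its underside, on the bench. Axes: x away from the robot, y to its left, turned up to 0.18 rad. It carries a back fence along the far side, an end stop on the left and a cam clamp on the near side. A base pushed fully home has its centre at x = +55, y = +55 mm in this frame
- fence_face (a point): Middle of the long pale wooden back fence, at the foot of the face that looks to the robot: jig x = +105, y = 0, z = 18 mm. The fence runs from y = -210 to +210 mm, is 30 mm thick and stands 27 mm above the board. Axes as the jig's
- stop_face (a point): Foot of the working (right-hand) face of the pale wooden end stop: jig x = +45, y = +140, z = 18 mm. The face runs from x = 0 to +90 mm; the block is 30 mm thick (y) and 27 mm high above the board. Axes as the jig's
- blank: Rectangular plywood basket base, 100 (x) x 170 (y) x 15 mm, about 0.18 kg, with a border of small dark drilling marks; origin at the centre of its underside. It lies loose on the jig board (underside at z = 18 mm), to the right of its final place and askew by up to 0.25 rad
- cam (a joint): Cam clamp angle, rad, vertical axis, growing anticlockwise from above: 0 to 0.3 as found (open, lever towards the robot and a little left), 1.92 at its end (clamped, lever along the jig's -y). In the jig's frame the lever points at 160 degrees from +x plus this angle, anticlockwise. Stiff (0.15 N m), stays where left; the last 0.2 rad press on the base: up to about 10 N at 75 mm from the pivot
- cam_pivot (a point): Pivot of the cam: jig x = -28, y = +75, z = 28 mm; its bolt stands to z = 51 mm. About it is a plywood eccentric disc of 25 mm radius, 18 mm high, its centre 9 mm off the pivot. Open, it is about 10 mm clear of the near edge of a base that lies against the fence
- lever_end (a point): Centre of the rounded end of the cam's plywood lever, 110 mm from the pivot; the lever is a straight bar 16 mm wide and 16 mm high (z = 20 to 36 mm), with a round end of 9 mm radius
- offcut: Wood offcut 26 x 50 x 20 mm lying on the jig board's near right corner; leave it. Origin at the centre of its underside
- bit_case: Small grey drill bit case 75 x 34 x 18 mm lying on the jig board's near left corner; leave it. Origin at the centre of its underside
- round_base: Round plywood basket base, 170 mm across, 12 mm thick, on the bench to the right; leave it. Origin at the centre of its underside
- hammer: Hammer with a wooden handle, about 300 mm long, lying on the bench to the right, head away from the robot; leave it. Origin about the middle of its length
- square: Try square lying on the bench to the left: wooden stock 110 x 22 x 16 mm, steel blade 150 mm; leave it. Origin under the stock's centre
- glue: Glue bottle, 60 mm across, 160 mm tall, to the left; leave it. Origin at the centre of its underside
- drill: Cordless drill standing on its battery to the left, 205 mm tall; leave it. Origin at the centre of the battery's underside

How it is judged:
At the end, for the whole second after the job is handed in: The base lies flat on the jig board, its centre within 2.5 mm of home both ways (against fence and end stop), square to the fence within 0.025 rad, at rest, and the cam is within 0.12 rad of its end (x of blank in the frame of jig between 0.0525 and 0.058 m and y of blank in the frame of jig between 0.0525 and 0.058 m and z of blank in the frame of jig between 0.016 and 0.021 m and angle between the x axis of blank and the x axis of jig, either way round below 0.025 rad and angle between blank's own z axis and vertical below 0.03 rad and value of joint cam above 1.8 rad and linear speed of blank below 0.01 m/s); the robot touches nothing.
It fails at once if the base is lifted off the jig board or tipped (height (world z) of blank above 0.03 m or angle between blank's own z axis and vertical above 0.15 rad).
It fails at once if another thing on the bench or the jig is moved more than 20 mm (distance of any of offcut, bit_case, round_base, hammer, square, glue, drill from where it was at the start of the episode above 0.02 m).
It also fails if it takes over 64 s, if anything falls off the work surface, if the arm or the gripper's body presses on something with over 40 N, if the wrist force passes 120 N, or if a joint passes its speed limit or range.

## Working session

There is one attempt and no reset: what is moved stays moved. The work goes in short steps, Python scripts to look and compute and a tool call to move; the robot and the scene stay as the last step left them, time stands still between calls to the robot, and variables do not carry over. Pictures are saved under pics/ and viewed, at most 10 in all, crops included, and the job is handed in when it is done.

Besides the shell and the picture viewer there is one more tool, called after "Request:" in YAML: its name, and indented under it one key for each argument. jog_arm: Moves the arm, as the interface text tells. Its arguments: {"type":"object","properties":{"increments":{"type":"array","items":{"type":"array"}},"gripper":{"type":"number"}},"required":["increments"]}

```bash
mkdir -p pics; cat > h.py <<'E'
import numpy as np, cv2
from rig import readout, cams, job, finder
def ray(cam,uv):
    c=cams.get_calibration(cam);K=np.array(c["camera_matrix"]);R=np.array(c["attitude"]);o=np.array(c["origin"])
    x=(uv[0]-K[0,2])/K[0,0];y=(uv[1]-K[1,2])/K[1,1]
    if cam=="wrist":
        r=np.hypot(x,y);s=np.sin(r)/max(r,1e-9);d=np.array([x*s,-y*s,-np.cos(r)])
    else: d=np.array([x,-y,-1])
    return o,R@d
def onz(cam,uv,z):
    o,d=ray(cam,uv);return o+d*(z-o[2])/d[2]
def proj(cam,P):
    c=cams.get_calibration(cam);K=np.array(c["camera_matrix"]);R=np.array(c["attitude"]);p=R.T@(np.array(P)-c["origin"])
    return K[0,0]*p[0]/-p[2]+K[0,2],K[1,1]*-p[1]/-p[2]+K[1,2]
E
python3 - <<'E'
from h import *
p,d=cams.get_image("top");cv2.imwrite("pics/top0.png",p[...,::-1])
c=cams.get_calibration("top");print(c)
for n,z in [("jig",.0),("fence_face",.018),("stop_face",.018),("blank",.018),("cam_pivot",.028),("lever_end",.028),("offcut",.018),("bit_case",.018)]:
    for r in finder.pinpoint(n,"top")[:2]: print(n,r["confidence"],np.round(r["xy"],1),onz("top",r["xy"],z).round(4))
r=finder.masks_of("blank","top")
for m in r[:1]:
    cs,_=cv2.findContours(m["pixels"].astype(np.uint8),0,1);k=max(cs,key=cv2.contourArea);b=cv2.boxPoints(cv2.minAreaRect(k))
    print(m["confidence"],np.array([onz("top",q,.033) for q in b]).round(4))
print(readout.get_obs())
E
```

```text
{'camera_matrix': array([[473.40072315,   0.        , 320.22408474],
       [  0.        , 473.40072315, 238.60588346],
       [  0.        ,   0.        ,   1.        ]]), 'origin': array([0.40178552, 0.01025588, 1.38132471]), 'attitude': array([[-0.01197707,  0.99807615, -0.06083205],
       [-0.99981744, -0.01285933, -0.01413248],
       [-0.01488755,  0.06065168,  0.99804796]])}
jig 0.82 [331.3 207.3] [ 0.5776 -0.0038  0.    ]
fence_face 0.9 [332.5 168.9] [ 0.6877 -0.0086  0.018 ]
stop_face 0.6 [284.1 192.2] [0.6213 0.1329 0.018 ]
blank 0.89 [359.7 208.4] [ 0.571  -0.0857  0.018 ]
cam_pivot 0.75 [308.  216.6] [0.5481 0.0638 0.028 ]
cam_pivot 0.5 [395.5 251.2] [ 0.4455 -0.1849  0.028 ]
lever_end 0.79 [290.4 252.8] [0.4447 0.1153 0.028 ]
offcut 0.59 [395.6 248.6] [ 0.4533 -0.1868  0.018 ]
offcut 0.51 [283.2 189.4] [0.6296 0.1355 0.018 ]
bit_case 0.87 [265.6 232.9] [0.5035 0.1874 0.018 ]
0.85 [[ 0.6153  0.0064  0.033 ]
 [ 0.6304 -0.1687  0.033 ]
 [ 0.5274 -0.1767  0.033 ]
 [ 0.5123 -0.0025  0.033 ]]
{'t': 0.5, 'joint_positions': array([-1.30701110e+00,  2.86331417e-01,  1.57673617e+00,  1.34564276e-05,
        1.27861328e+00, -1.49982745e-01]), 'dq': array([-0.00143074, -0.00170162, -0.00126091, -0.00083587,  0.00172299,
        0.00139796]), 'effort': array([-3.98606371e-04, -4.05458379e+01, -2.92556548e+01, -1.91712652e-04,
        1.11574078e-03, -7.98846258e-06]), 'ee_pos': array([ 0.2714242 , -0.61798936,  0.23928428]), 'eef_rot': array([[ 9.15613924e-01,  4.02058629e-01, -1.05609494e-05],
       [ 4.02058628e-01, -9.15613921e-01,  8.85251413e-05],
       [ 2.59225446e-05, -8.53009729e-05, -9.99999996e-01]]), 'force': array([ 0.27005958,  1.25568918, -0.16750113]), 'ft_torque': array([-0.0020898 , -0.05825601,  0.02937996]), 'finger_force': 0.0, 'grip_width': 0.0854894700540236}
```

View pics/top0.png

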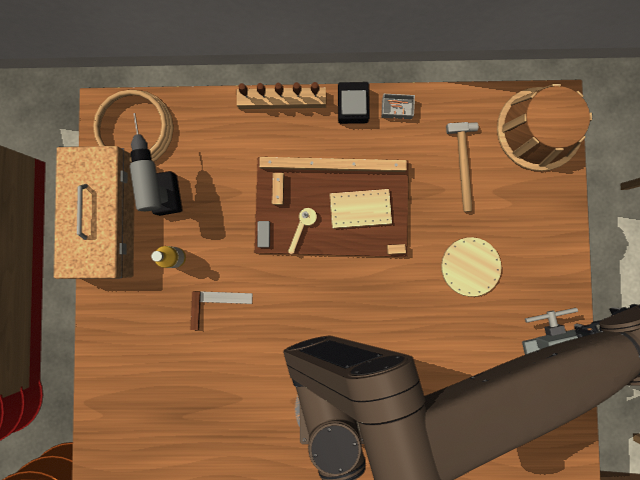

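The top view shows the jig at columns 255–410, rows 157–257. The blank is at (361,209), the cam pivot at (308,216) with the lever end at (293,250), and the fence along row ~165. I'll fit the jig pose next.

```bash
python3 - <<'E'
from h import *
p,d=cams.get_image("top")
c=cams.get_calibration("top");K=c["camera_matrix"];R=c["attitude"];o=c["origin"]
v,u=np.mgrid[0:480,0:640]
P=np.stack([(u-K[0,2])/K[0,0]*d,-(v-K[1,2])/K[1,1]*d,-d],-1)@R.T+o
def rect(m,z):
    cs,_=cv2.findContours(m.astype(np.uint8),0,1);k=max(cs,key=cv2.contourArea)
    q=cv2.boxPoints(cv2.minAreaRect(k)); w=np.array([onz("top",a,z)[:2] for a in k[:,0]],np.float32)
    return cv2.minAreaRect(w*1000)
reg=(u>245)&(u<420)&(v>150)&(v<262)
Z=P[...,2]
print("board z",np.median(Z[235:250,310:380]),"fence",np.median(Z[160:168,270:400]),"blank",np.median(Z[200:220,345:380]))
for n,z in [("fence_face",.045),("jig",.018),("blank",.033),("stop_face",.045),("cam",.036),("offcut",.038),("bit_case",.036)]:
    for r in finder.masks_of(n,"top")[:1]:
        print(n,round(r["confidence"],2),r["pixels"].sum(),rect(r["pixels"],z))
m=reg&(Z>.012); print("board depth",rect(m,.018))
m=reg&(Z>.039)&(v<175);print("fence depth",rect(m,.045))
E
```

```text
board z 0.018973877266107553 fence 0.04595156246047172 blank 0.034402256207132886
fence_face 0.92 12098 ((574.79345703125, -3.42193603515625), (435.8623962402344, 278.98944091796875), 87.73297882080078)
jig 0.77 12097 ((579.4559326171875, -2.7852630615234375), (443.0127258300781, 281.62725830078125), 87.79600524902344)
blank 0.62 2069 ((570.3815307617188, -88.4911880493164), (102.07401275634766, 171.96714782714844), 2.830674648284912)
stop_face 0.96 11914 ((575.9629516601562, -2.68597412109375), (432.859375, 276.0037841796875), 87.76534271240234)
cam 0.68 458 ((510.19940185546875, 89.30569458007812), (49.28721237182617, 139.1832275390625), 55.254451751708984)
offcut 0.52 173 ((451.4090270996094, -185.02955627441406), (50.95075607299805, 28.345075607299805), 89.27168273925781)
bit_case 0.7 309 ((500.5230407714844, 191.07232666015625), (31.50345802307129, 71.75755310058594), 89.69038391113281)
board depth ((578.758056640625, -3.9603271484375), (440.41705322265625, 283.7791442871094), 87.62677001953125)
fence depth ((697.939697265625, -9.195571899414062), (417.5197448730469, 32.539520263671875), 87.62677001953125)
```

Request:
jog_arm:
  increments:
    - [[0.0,0,3],0]
    - [[1,2,3],0]
    - [[2,4,2],0]
    - [[3,6,2],0]
    - [[4,8,2],0]
    - [[4.5,10,2],0]
    - [[4.8,12,2],2]
    - [[4.8,13,2],5]
    - [[4.8,13,2],5]
    - [[4.8,13,2],5]
    - [[4.8,13,2],5]
    - [[4.8,13,2],5]
    - [[4.8,13,2],5]
    - [[4.8,13,2],5]
    - [[4.8,13,2],5]
    - [[4.8,13,2],5]
  gripper: 85

```text
t: 2.23
ee_pos: [0.4641, -0.094, 0.3199]
eef_rot: [[0.656, 0.755, 0.002], [0.755, -0.656, 0.001], [0.002, 0.0, -1.0]]
force: [-0.4, -0.4, 0.9]
grip_width: 0.0853
finger_force: 0.0
```

Request:
jog_arm:
  increments:
    - [[0.3,0.2,0],-1.4]
    - [[0.3,0.2,0],-2.8]
    - [[0.3,0.2,-1],-4.2]
    - [[0.3,0.2,-2],-5.6]
    - [[0.3,0.2,-3],-7]
    - [[0.3,0.2,-4],-8.4]
    - [[0.3,0.2,-5],-9.8]
    - [[0.3,0.2,-6],-10.26]
    - [[0.3,0.2,-6.75],-10.26]
    - [[0.3,0.2,-6.75],-10.26]
    - [[0.3,0.2,-6.75],-10.26]
    - [[0.3,0.2,-6.75],-10.26]
    - [[0.3,0.2,-6.75],-10.26]
    - [[0.3,0.2,-6.75],-10.26]

```text
t: 3.4
ee_pos: [0.4775, -0.0909, 0.0521]
eef_rot: [[0.999, -0.045, 0.005], [-0.045, -0.999, -0.002], [0.005, 0.002, -1.0]]
force: [-0.5, 0.3, -0.5]
grip_width: 0.085
finger_force: 0.0
```

```bash
python3 - <<'E'
from h import *
p,d=cams.get_image("scene");cv2.imwrite("pics/s1.png",p[...,::-1])
p,d=cams.get_image("wrist");cv2.imwrite("pics/w1.png",p[...,::-1])
o=readout.get_obs();print(o["ee_pos"],o["eef_rot"],o["joint_positions"])
E
```

```text
[ 0.47680296 -0.09055831  0.05134971] [[ 0.99897704 -0.0450689   0.0036979 ]
 [-0.04506333 -0.99898289 -0.00157455]
 [ 0.0037651   0.0014063  -0.99999192]] [-3.97110347e-01  1.17461004e-01  2.16049310e+00 -2.88294497e-05
  8.59619433e-01  1.21878632e+00]
```

View pics/w1.png

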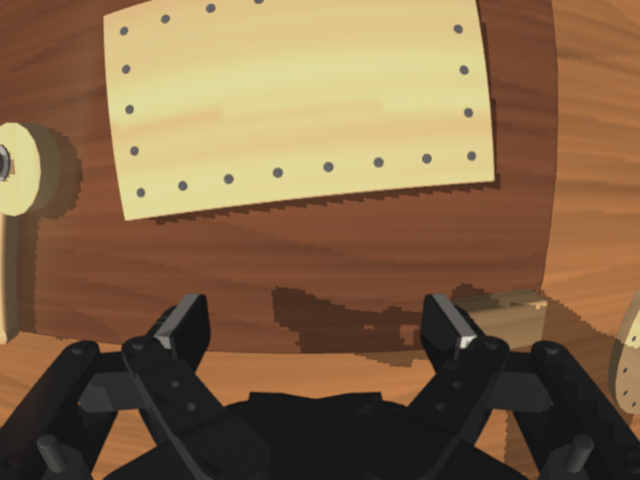

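The fingers stand behind the blank's near edge (row ~200) and are clear of the offcut at (500,305). Next I lower gently to find the board.

Request:
jog_arm:
  increments:
    - [[0.05,0.05,-0.2],0]
    - [[0.1,0.1,-0.4],0]
    - [[0.1,0.1,-0.4],0]
    - [[0.1,0.1,-0.4],0]

```text
t: 3.83
ee_pos: [0.4787, -0.0855, 0.0322]
eef_rot: [[0.999, -0.045, -0.002], [-0.045, -0.999, 0.001], [-0.002, -0.001, -1.0]]
force: [-0.1, 0.7, 0.1]
grip_width: 0.085
finger_force: 0.0
```

Request:
jog_arm:
  increments:
    - [[0,0,-0.05],0]
    - [[0,0,-0.1],0]
    - [[0,0,-0.1],0]

```text
t: 4.08
ee_pos: [0.4792, -0.0859, 0.0289]
eef_rot: [[0.999, -0.045, -0.001], [-0.045, -0.999, 0.0], [-0.001, -0.0, -1.0]]
force: [0.3, -0.4, -0.1]
grip_width: 0.0849
finger_force: 0.0
```

Request:
jog_arm:
  increments:
    - [[0,0,-0.05],0]
    - [[0,0,-0.1],0]
    - [[0,0,-0.1],0]

```text
t: 4.33
ee_pos: [0.4792, -0.0859, 0.0249]
eef_rot: [[0.999, -0.045, -0.001], [-0.045, -0.999, 0.0], [-0.001, -0.0, -1.0]]
force: [-0.1, -0.0, 0.2]
grip_width: 0.0849
finger_force: 0.0
```

Request:
jog_arm:
  increments:
    - [[0,0,-0.05],0]
    - [[0,0,-0.1],0]
    - [[0,0,-0.1],0]

```text
t: 4.58
ee_pos: [0.4791, -0.0859, 0.0209]
eef_rot: [[0.999, -0.045, -0.001], [-0.045, -0.999, 0.0], [-0.001, -0.0, -1.0]]
force: [1.4, 0.6, -0.5]
grip_width: 0.0848
finger_force: 0.0
```

Request:
jog_arm:
  increments:
    - [[0,0,-0.05],0]
    - [[0,0,-0.05],0]
    - [[0,0,-0.05],0]

```text
t: 4.83
ee_pos: [0.4794, -0.086, 0.0192]
eef_rot: [[0.999, -0.045, -0.0], [-0.045, -0.999, 0.0], [-0.0, -0.0, -1.0]]
force: [0.6, -0.2, -0.1]
grip_width: 0.0851
finger_force: 0.0
```

Request:
jog_arm:
  increments:
    - [[0.1,0,0],0]
    - [[0.2,-0.01,0],0]
    - [[0.35,-0.01,0],0]
    - [[0.5,-0.02,0],0]
    - [[0.65,-0.03,0],0]
    - [[0.8,-0.03,0],0]
    - [[0.95,-0.04,0],0]
    - [[1.1,-0.05,0],0]
    - [[1.25,-0.05,0],0]
    - [[1.4,-0.06,0],0]
    - [[1.55,-0.06,0],0]
    - [[1.7,-0.07,0],0]
    - [[1.8,-0.08,0],0]
    - [[1.9,-0.08,0],0]
    - [[2.0,-0.08,0],0]
    - [[2.0,-0.08,0],0]
    - [[2.0,-0.08,0],0]

```text
t: 6.25
ee_pos: [0.5598, -0.0893, 0.0194]
eef_rot: [[0.999, -0.045, 0.001], [-0.045, -0.999, -0.0], [0.001, 0.0, -1.0]]
force: [0.2, -0.6, -0.3]
grip_width: 0.085
finger_force: 0.0
```

Request:
jog_arm:
  increments:
    - [[0.05,0,0],0]
    - [[0.1,0,0],0]
    - [[0.15,0,0],0]
    - [[0.15,0,0],0]

```text
t: 6.58
ee_pos: [0.5658, -0.0892, 0.0194]
eef_rot: [[0.999, -0.045, 0.0], [-0.045, -0.999, -0.0], [0.0, 0.0, -1.0]]
force: [-0.5, -0.3, -0.0]
grip_width: 0.0852
finger_force: 0.0
```

Request:
jog_arm:
  increments:
    - [[0.05,0,0],0]
    - [[0.1,0,0],0]
    - [[0.1,0,0],0]

```text
t: 6.83
ee_pos: [0.5686, -0.0892, 0.0191]
eef_rot: [[0.999, -0.044, -0.003], [-0.044, -0.999, 0.0], [-0.003, -0.0, -1.0]]
force: [-4.2, -1.8, 2.4]
grip_width: 0.0851
finger_force: 2.1
```

Request:
jog_arm:
  increments:
    - [[0.04,0,0],0]
    - [[0.08,0,0],0]
    - [[0.08,0,0],0]

```text
t: 7.08
ee_pos: [0.5689, -0.0892, 0.0189]
eef_rot: [[0.999, -0.043, -0.011], [-0.043, -0.999, 0.001], [-0.011, -0.0, -1.0]]
force: [-13.2, -2.7, 9.3]
grip_width: 0.0851
finger_force: 6.6
```

```bash
python3 - <<'E'
from h import *
p,d=cams.get_image("wrist");cv2.imwrite("pics/w2.png",p[...,::-1])
E
```

```text
(no output)
```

View pics/w2.png

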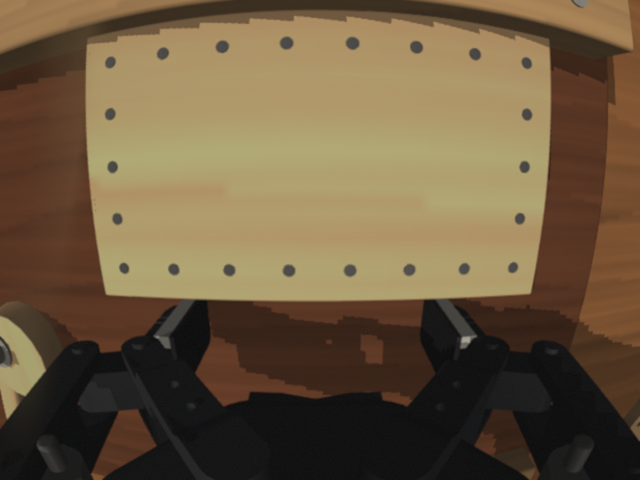

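The blank is flush along the fence (row ~30) and square. I'll retreat and turn the gripper 90° to push from the right.

Request:
jog_arm:
  increments:
    - [[-0.3,0,0],0]
    - [[-0.6,0,0],0]
    - [[-0.6,0,0.6],0]
    - [[-0.5,-0.3,1.4],1.4]
    - [[-0.3,-1,2.0],2.8]
    - [[0,-1.6,2.0],4.2]
    - [[0.4,-2.2,2.0],5.6]
    - [[0.8,-2.83,2.0],7]
    - [[1.2,-2.83,2.0],8.4]
    - [[1.2,-2.83,2.0],9.8]
    - [[1.2,-2.83,2.0],11.2]
    - [[1.2,-2.83,2],12.6]
    - [[1.2,-2.83,2],14]
    - [[1.2,-2.83,2],15.4]
    - [[1.2,-2.83,2],16.8]
    - [[1.2,-2.83,2],18]
    - [[1.2,-2.83,1.5],18]
    - [[1.2,-2.83,1],18]
    - [[1.2,-2.83,1],18]
    - [[1.2,-2.83,1],18]
  gripper: 50

```text
t: 8.8
ee_pos: [0.62, -0.2019, 0.058]
eef_rot: [[0.045, 0.999, -0.002], [0.999, -0.045, 0.001], [0.001, -0.002, -1.0]]
force: [-0.1, 0.9, 0.7]
grip_width: 0.0501
finger_force: 0.0
```

```bash
python3 - <<'E'
from h import *
p,d=cams.get_image("wrist");cv2.imwrite("pics/w3.png",p[...,::-1])
E
```

```text
(no output)
```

View pics/w3.png

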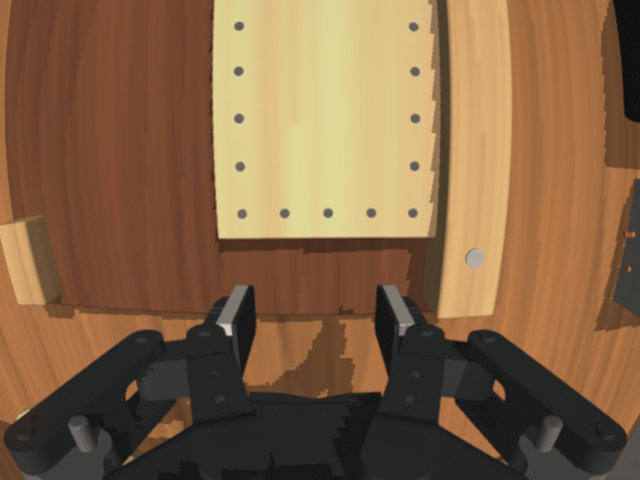

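Request:
jog_arm:
  increments:
    - [[0,0,-0.3],0]
    - [[0,0,-0.6],0]
    - [[0,0,-0.65],0]
    - [[0,0,-0.7],0]
    - [[0,0,-0.7],0]

```text
t: 9.27
ee_pos: [0.6202, -0.2022, 0.0305]
eef_rot: [[0.045, 0.999, -0.001], [0.999, -0.045, 0.001], [0.001, -0.001, -1.0]]
force: [-0.3, 0.0, 0.1]
grip_width: 0.0498
finger_force: 0.0
```

Request:
jog_arm:
  increments:
    - [[0,0,-0.05],0]
    - [[0,0,-0.1],0]
    - [[0,0,-0.1],0]

```text
t: 9.52
ee_pos: [0.6206, -0.2024, 0.0272]
eef_rot: [[0.045, 0.999, -0.0], [0.999, -0.045, 0.0], [0.0, -0.0, -1.0]]
force: [0.6, 0.7, -1.3]
grip_width: 0.0503
finger_force: 0.0
```

Request:
jog_arm:
  increments:
    - [[0,0.1,0],0]
    - [[0.01,0.25,0],0]
    - [[0.02,0.4,0],0]
    - [[0.03,0.6,0],0]
    - [[0.03,0.8,0],0]
    - [[0.04,1.0,0],0]
    - [[0.05,1.2,0],0]
    - [[0.06,1.4,0],0]
    - [[0.07,1.6,0],0]
    - [[0.08,1.8,0],0]
    - [[0.09,2.0,0],0]
    - [[0.1,2.2,0],0]
    - [[0.11,2.4,0],0]
    - [[0.12,2.6,0],0]
    - [[0.13,2.8,0],0]
    - [[0.14,3.0,0],0]
    - [[0.14,3.15,0],0]
    - [[0.15,3.3,0],0]
    - [[0.15,3.4,0],0]
    - [[0.15,3.4,0],0]

```text
t: 11.18
ee_pos: [0.6267, -0.0653, 0.0272]
eef_rot: [[0.045, 0.999, 0.0], [0.999, -0.045, 0.001], [0.001, 0.0, -1.0]]
force: [-0.4, -0.7, -0.1]
grip_width: 0.0502
finger_force: 0.0
```

Request:
jog_arm:
  increments:
    - [[0,0.08,0],0]
    - [[0.01,0.15,0],0]
    - [[0.01,0.2,0],0]
    - [[0.01,0.2,0],0]

```text
t: 11.52
ee_pos: [0.6271, -0.0581, 0.0273]
eef_rot: [[0.045, 0.999, 0.0], [0.999, -0.045, 0.0], [0.0, 0.0, -1.0]]
force: [-0.2, -0.8, -0.4]
grip_width: 0.0499
finger_force: 0.0
```

Request:
jog_arm:
  increments:
    - [[0,0.08,0],0]
    - [[0.01,0.15,0],0]
    - [[0.01,0.2,0],0]
    - [[0.01,0.2,0],0]

```text
t: 11.85
ee_pos: [0.6275, -0.0499, 0.0273]
eef_rot: [[0.045, 0.999, 0.0], [0.999, -0.045, 0.0], [0.0, 0.0, -1.0]]
force: [0.1, -0.0, 0.6]
grip_width: 0.05
finger_force: 0.0
```

Request:
jog_arm:
  increments:
    - [[0,0.05,0],0]
    - [[0,0.1,0],0]
    - [[0,0.1,0],0]

```text
t: 12.1
ee_pos: [0.6274, -0.046, 0.0273]
eef_rot: [[0.045, 0.999, 0.0], [0.999, -0.045, 0.0], [0.0, 0.0, -1.0]]
force: [0.4, -1.1, 0.4]
grip_width: 0.0501
finger_force: 0.0
```

```bash
python3 - <<'E'
from h import *
p,d=cams.get_image("wrist");cv2.imwrite("pics/w4.png",p[...,::-1])
E
```

```text
(no output)
```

View pics/w4.png

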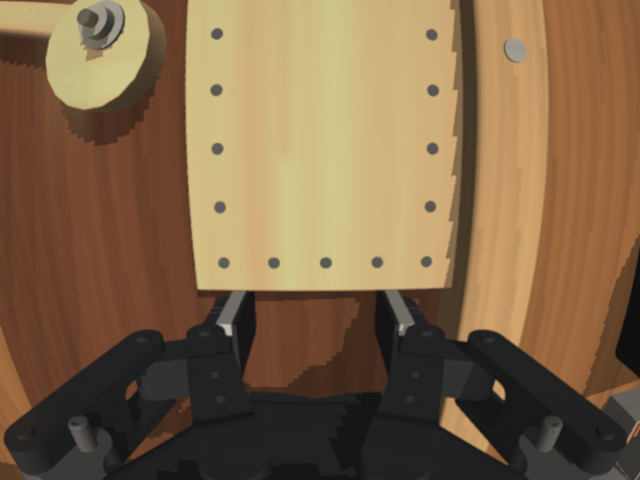

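The blank is moving with the fingers (edge at row 290) and still lies along the fence. I'll keep creeping to the stop.

Request:
jog_arm:
  increments:
    - [[0,0.05,0],0]
    - [[0,0.1,0],0]
    - [[0,0.1,0],0]

```text
t: 12.4
ee_pos: [0.6278, -0.0453, 0.0277]
eef_rot: [[0.042, 0.999, 0.001], [0.999, -0.042, -0.006], [-0.006, 0.001, -1.0]]
force: [-1.1, -9.3, -0.6]
grip_width: 0.05
finger_force: 4.7
```

Request:
jog_arm:
  increments:
    - [[0,0.05,0],0]
    - [[0,0.1,0],0]
    - [[0,0.1,0],0]

```text
t: 12.65
ee_pos: [0.6279, -0.0452, 0.0279]
eef_rot: [[0.041, 0.999, 0.001], [0.999, -0.041, -0.013], [-0.013, 0.001, -1.0]]
force: [-2.0, -20.5, -0.9]
grip_width: 0.0504
finger_force: 10.0
```

Contact with the stop is firm (20 N). Next comes the lever, with the fingers closed and lowered on its left side.

Request:
jog_arm:
  increments:
    - [[0,-0.2,0],0]
    - [[0,-0.4,0],0]
    - [[0,-0.4,0.7],0]
    - [[0,-0.3,1.4],0]
    - [[-0.5,0.3,1.8],0]
    - [[-1.2,1.1,1.8],0]
    - [[-1.8,2,1.8],0]
    - [[-2.4,2.9,1.8],0]
    - [[-3,3.7,1.8],0]
    - [[-3.59,4.45,1.8],0]
    - [[-3.59,4.45,1.5],0]
    - [[-3.59,4.45,1.0],0]
    - [[-3.59,4.45,1.0],0]
    - [[-3.59,4.45,1.0],0]
  gripper: 0

```text
t: 13.82
ee_pos: [0.4828, 0.1398, 0.0664]
eef_rot: [[0.045, 0.999, -0.003], [0.999, -0.045, 0.0], [0.0, -0.003, -1.0]]
force: [-0.5, 0.4, -0.3]
grip_width: 0.0001
finger_force: 0.0
```

```bash
python3 - <<'E'
from h import *
p,d=cams.get_image("wrist");cv2.imwrite("pics/w5.png",p[...,::-1])
for n,z in [("lever_end",.028),("cam_pivot",.028)]:
    for r in finder.pinpoint(n,"wrist")[:1]: print(n,r["confidence"],np.round(r["xy"],1),onz("wrist",r["xy"],z).round(4))
E
```

```text
lever_end 0.81 [254.6 325.2] [0.4519 0.1131 0.028 ]
cam_pivot 0.94 [442.4 378. ] [0.5587 0.0695 0.028 ]
```

View pics/w5.png

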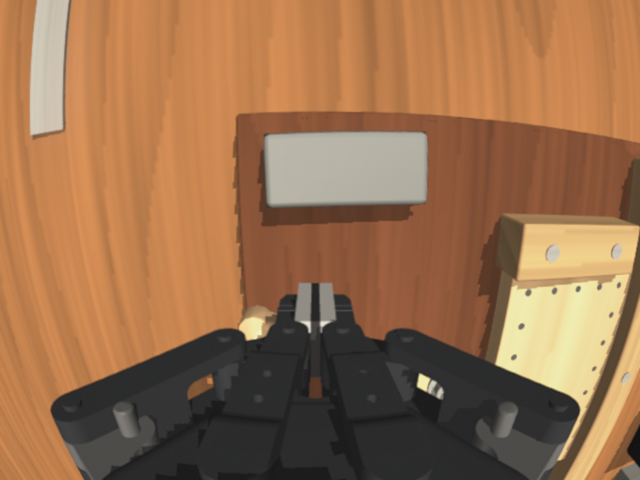

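```bash
python3 - <<'E'
from h import *
pv=np.array([.5545,.073]);s=np.array([.4841,.140])
for jd in list(range(155,266,5))+[268,270,272]:
    a=np.radians(jd-2.4);b=np.radians(jd);mx,my=-np.sin(b),np.cos(b)
    off=.008+abs(mx)*.0145+abs(my)*.011
    P=pv+.082*np.array([np.cos(a),np.sin(a)])-off*np.array([-np.sin(a),np.cos(a)])
    print(jd,P.round(4),((P-s)/.04).round(2))
E
```

```text
155 [0.4928 0.1321] [ 0.22 -0.2 ]
160 [0.4876 0.1258] [ 0.09 -0.36]
165 [0.4829 0.1189] [-0.03 -0.53]
170 [0.479  0.1115] [-0.13 -0.71]
175 [0.4758 0.1036] [-0.21 -0.91]
180 [0.4734 0.0954] [-0.27 -1.11]
185 [0.4717 0.0895] [-0.31 -1.26]
190 [0.4704 0.0833] [-0.34 -1.42]
195 [0.4696 0.077 ] [-0.36 -1.58]
200 [0.4693 0.0704] [-0.37 -1.74]
205 [0.4695 0.0637] [-0.36 -1.91]
210 [0.4704 0.057 ] [-0.34 -2.08]
215 [0.4718 0.0502] [-0.31 -2.25]
220 [0.4738 0.0434] [-0.26 -2.42]
225 [0.4765 0.0367] [-0.19 -2.58]
230 [0.4799 0.0301] [-0.11 -2.75]
235 [0.4839 0.0238] [-0.01 -2.91]
240 [0.4886 0.0177] [ 0.11 -3.06]
245 [0.4939 0.0121] [ 0.24 -3.2 ]
250 [0.4998 0.0069] [ 0.39 -3.33]
255 [0.5063 0.0022] [ 0.55 -3.45]
260 [ 0.5133 -0.0019] [ 0.73 -3.55]
265 [ 0.5207 -0.0053] [ 0.92 -3.63]
268 [ 0.5254 -0.007 ] [ 1.03 -3.68]
270 [ 0.5286 -0.008 ] [ 1.11 -3.7 ]
272 [ 0.5311 -0.0088] [ 1.17 -3.72]
```

Request:
jog_arm:
  increments:
    - [[0,0,-0.4],0]
    - [[0,0,-0.75],0]
    - [[0,0,-0.86],0]
    - [[0,0,-0.86],0]

```text
t: 14.3
ee_pos: [0.4835, 0.1392, 0.0324]
eef_rot: [[0.046, 0.999, -0.002], [0.999, -0.046, -0.0], [-0.0, -0.002, -1.0]]
force: [0.2, -0.1, 0.1]
grip_width: -0.0001
finger_force: 0.0
```

Request:
jog_arm:
  increments:
    - [[0,-0.2,0],0]
    - [[0,-0.36,0],0]
    - [[-0.03,-0.53,0],0]
    - [[-0.13,-0.71,0],0]
    - [[-0.21,-0.91,0],0]
    - [[-0.27,-1.11,0],0]
    - [[-0.31,-1.26,0],0]
    - [[-0.34,-1.42,0],0]
    - [[-0.36,-1.58,0],0]
    - [[-0.37,-1.74,0],0]
    - [[-0.36,-1.91,0],0]
    - [[-0.34,-2.08,0],0]
    - [[-0.31,-2.25,0],0]
    - [[-0.26,-2.42,0],0]
    - [[-0.19,-2.58,0],0]
    - [[-0.11,-2.75,0],0]
    - [[-0.01,-2.91,0],0]
    - [[0.11,-3.06,0],0]
    - [[0.24,-3.2,0],0]
    - [[0.24,-3.2,0],0]

```text
t: 15.97
ee_pos: [0.4946, 0.0102, 0.0331]
eef_rot: [[0.046, 0.999, 0.001], [0.999, -0.046, -0.001], [-0.001, 0.001, -1.0]]
force: [-0.1, 0.1, -0.0]
grip_width: 0.0002
finger_force: 0.1
```

Request:
jog_arm:
  increments:
    - [[0.15,-0.13,0],0]
    - [[0.31,-0.25,0],0]
    - [[0.4,-0.3,0],0]
    - [[0.49,-0.35,0],0]
    - [[0.58,-0.39,0],0]
    - [[0.68,-0.43,0],0]
    - [[0.68,-0.43,0],0]

```text
t: 16.55
ee_pos: [0.5204, -0.0053, 0.0327]
eef_rot: [[0.045, 0.999, -0.002], [0.999, -0.045, 0.001], [0.001, -0.002, -1.0]]
force: [-3.1, 2.5, 1.7]
grip_width: -0.0002
finger_force: 1.8
```

Request:
jog_arm:
  increments:
    - [[0.06,-0.02,0],0]
    - [[0.11,-0.05,0],0]
    - [[0.15,-0.06,0],0]
    - [[0.19,-0.07,0],0]
    - [[0.19,-0.07,0],0]

```text
t: 16.97
ee_pos: [0.5258, -0.0074, 0.032]
eef_rot: [[0.045, 0.999, -0.007], [0.999, -0.045, 0.002], [0.001, -0.007, -1.0]]
force: [-7.8, 5.4, 2.6]
grip_width: -0.0
finger_force: 3.4
```

Request:
jog_arm:
  increments:
    - [[0.05,-0.01,0],0]
    - [[0.1,-0.01,0],0]
    - [[0.1,-0.01,0],0]

```text
t: 17.22
ee_pos: [0.5286, -0.0078, 0.0318]
eef_rot: [[0.044, 0.999, -0.011], [0.999, -0.044, 0.002], [0.001, -0.011, -1.0]]
force: [-10.0, 2.8, 5.2]
grip_width: 0.0001
finger_force: 5.2
```

```bash
python3 - <<'E'
from h import *
p,d=cams.get_image("wrist");cv2.imwrite("pics/w6.png",p[...,::-1])
E
```

```text
(no output)
```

View pics/w6.png

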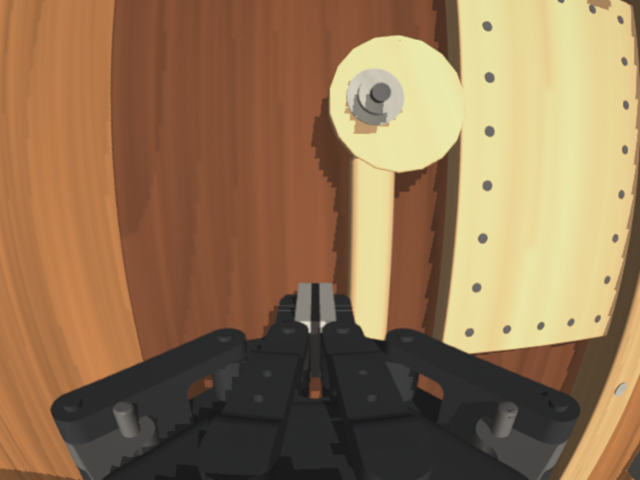

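The lever is nearly parallel to the base edge (column ~372). I'll push on to its hard end.

Request:
jog_arm:
  increments:
    - [[0.04,0,0],0]
    - [[0.08,0,0],0]
    - [[0.08,0,0],0]

```text
t: 17.52
ee_pos: [0.529, -0.0078, 0.0315]
eef_rot: [[0.043, 0.999, -0.019], [0.999, -0.043, 0.002], [0.001, -0.019, -1.0]]
force: [-18.8, 2.0, 12.1]
grip_width: -0.0004
finger_force: 9.2
```

Request:
jog_arm:
  increments:
    - [[0.04,0,0],0]
    - [[0.08,0,0],0]
    - [[0.08,0,0],0]

```text
t: 17.77
ee_pos: [0.5293, -0.0078, 0.0313]
eef_rot: [[0.042, 0.999, -0.027], [0.999, -0.042, 0.002], [0.001, -0.028, -1.0]]
force: [-26.4, 0.1, 19.7]
grip_width: -0.0
finger_force: 13.5
```

The lever is at its hard end (26 N, no motion). I'll retreat and re-check the base against the stop from the right.

Request:
jog_arm:
  increments:
    - [[-0.4,0,0],0]
    - [[-0.7,0,0],0]
    - [[-0.7,0,0.8],0]
    - [[-0.5,-0.4,1.6],0]
    - [[0.3,-1,1.8],0]
    - [[1.2,-1.6,1.8],0]
    - [[2.22,-1.7,1.8],0]
    - [[2.22,-1.7,1.3],0]
    - [[2.22,-1.7,0.5],0]
    - [[2.22,-1.7,0.2],0]
    - [[2.22,-1.7,0],0]
    - [[2.22,-1.7,0],0]
    - [[2.22,-1.7,0],0]
  gripper: 30

```text
t: 18.85
ee_pos: [0.6276, -0.0769, 0.0333]
eef_rot: [[0.045, 0.999, 0.001], [0.999, -0.045, -0.0], [-0.0, 0.001, -1.0]]
force: [0.3, 0.2, -0.0]
grip_width: 0.0301
finger_force: 0.0
```

Request:
jog_arm:
  increments:
    - [[0,0.2,0],0]
    - [[0,0.4,0],0]
    - [[0,0.5,0],0]
    - [[0.01,0.55,0],0]
    - [[0.01,0.55,0],0]

```text
t: 19.27
ee_pos: [0.6281, -0.0539, 0.0336]
eef_rot: [[0.044, 0.999, 0.001], [0.999, -0.044, -0.0], [-0.0, 0.001, -1.0]]
force: [-0.3, 0.5, 0.5]
grip_width: 0.0297
finger_force: 0.0
```

Request:
jog_arm:
  increments:
    - [[0,0.05,-0.05],0]
    - [[0,0.1,-0.05],0]
    - [[0,0.15,-0.05],0]
    - [[0,0.15,-0.05],0]

```text
t: 19.6
ee_pos: [0.6277, -0.0485, 0.0307]
eef_rot: [[0.045, 0.999, -0.0], [0.999, -0.045, 0.0], [0.0, -0.0, -1.0]]
force: [0.1, 0.0, -0.8]
grip_width: 0.0295
finger_force: 0.0
```

Request:
jog_arm:
  increments:
    - [[0,0.04,0],0]
    - [[0,0.08,0],0]
    - [[0,0.08,0],0]

```text
t: 19.85
ee_pos: [0.6278, -0.0456, 0.0309]
eef_rot: [[0.045, 0.999, -0.0], [0.999, -0.045, -0.0], [-0.0, -0.0, -1.0]]
force: [-0.7, 0.5, 0.1]
grip_width: 0.0296
finger_force: 0.2
```

Request:
jog_arm:
  increments:
    - [[0,0.04,0],0]
    - [[0,0.08,0],0]
    - [[0,0.08,0],0]

```text
t: 20.1
ee_pos: [0.6279, -0.0453, 0.031]
eef_rot: [[0.043, 0.999, 0.0], [0.999, -0.043, -0.006], [-0.006, 0.001, -1.0]]
force: [0.1, -9.9, -1.6]
grip_width: 0.03
finger_force: 4.6
```

Contact comes at the same spot (y −0.0453), so the base is still home. I'll retreat and take a final look.

Request:
jog_arm:
  increments:
    - [[0,-0.2,0],0]
    - [[0,-0.5,0],0]
    - [[0,-0.6,0.8],0]
    - [[0,-1,1.8],0]
    - [[-0.3,-2,2.6],0]
    - [[-0.6,-3,3.4],0]
    - [[-1,-4,4],0]
    - [[-1.5,-5,4],0]
    - [[-2,-6,4],0]
    - [[-2.5,-7,4],0]
    - [[-3,-8,4],0]
    - [[-3,-8,4],0]
    - [[-3,-8,4],0]
    - [[-3,-8,4],0]

```text
t: 21.27
ee_pos: [0.5066, -0.3646, 0.191]
eef_rot: [[0.05, 0.999, 0.001], [0.999, -0.05, 0.001], [0.001, 0.001, -1.0]]
force: [-0.8, 0.3, -0.3]
grip_width: 0.0297
finger_force: 0.0
```

```bash
python3 - <<'E'
from h import *
p,d=cams.get_image("top");cv2.imwrite("pics/top9.png",cv2.resize(p[140:270,230:430,::-1],None,fx=4,fy=4,interpolation=cv2.INTER_CUBIC))
for n,z in [("blank",.018),("cam_pivot",.028),("lever_end",.028),("offcut",.018),("bit_case",.018)]:
    for r in finder.pinpoint(n,"top")[:1]: print(n,r["confidence"],onz("top",r["xy"],z).round(4))
E
```

```text
blank 0.7 [0.635  0.0464 0.018 ]
cam_pivot 0.67 [0.5603 0.0697 0.028 ]
lever_end 0.62 [ 0.5488 -0.0301  0.028 ]
offcut 0.57 [ 0.6794 -0.3832  0.018 ]
bit_case 0.64 [0.5067 0.1929 0.018 ]
```

View pics/top9.png

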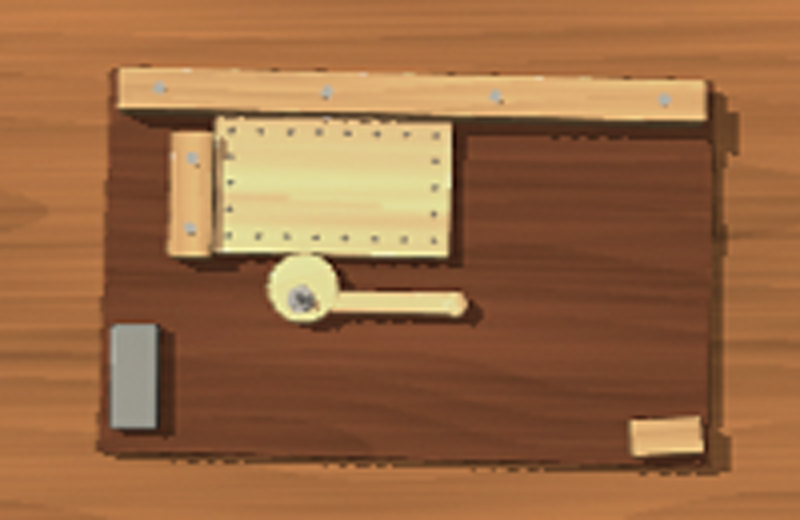

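The base sits in the corner against the fence and stop. The lever runs parallel to the fence, from (302,298) to (458,303), and the offcut and bit case have not moved.

```bash
python3 -c "
from rig import job; print(job.job_done())"
```

```text
the job is handed in; nothing more can be done
None
```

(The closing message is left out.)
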